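# Tip the eraser out of the desk organiser

## Robot

A 6-joint arm with a two-finger parallel gripper is mounted at the origin on a cart in front of the work surface, level with it; the furniture and walls round the work are solid. World frame = base frame: x ahead of the robot, y to its left, z up, the work surface at z = 0. Lengths are in m, angles in rad, forces in N, time in s.
With the tool pointing down it reaches from about 0.3 to 0.875 m from the base axis. Payload 6.4 kg.
Tool frame: the origin (TCP) lies midway between the tips of the shut fingers; the grasp point (between the pads) lies 19 mm behind it (ctrl.tcp_to_grasp is the distance from the TCP to the grasp point, in m); z points along the fingers, y is the direction in which the jaws open and shut (so a half turn about z gives the same grasp; the last joint's range is limited). The gripper opens to 85 mm and grips with 20 to 120 N. Pads are 22 mm wide; open, the fingers measure 114 mm over their backs; the gripper's body (76 mm by 85 mm) begins 54 mm behind the grasp point. The pads swing forward as they close: fully open they stand 13 mm farther back than shut.
Start: joints at [0.975, 0.181, 1.607, -0, 1.354, -0.206], TCP at [0.218, 0.532, 0.231] pointing down, gripper open.
Joint ranges: [-2.99, 2.99], [-0.89, 2.07], [0.3, 2.58], [-1.14, 4.28], [0, 2.63], [-3.12, 3.12]. Speed limits (rad/s): [2.57, 2.57, 3.01, 3.14, 3.14, 3.14].

## Interface

Orientations are given as a unit quaternion [w, x, y, z].
In Python, from bench import monitor, imaging, order, spotter, ctrl gives the robot as it stands.
- The arm moves only by the shell command python3 -m pendant 'ROWS'. ROWS is JSON, a list that holds one entry, the list of rows, each a list of 5 numbers: the shift along the world's x, y, z in mm, then the turn about the world's z in degrees, then the finger opening in mm, from 0 to 85.4. A call has 1 to 8 rows; each row shifts and turns the commanded pose from where the row before left it; what a row does not reach is not made up. A row lasts 1/8 s, in which the tool goes at most 62.5 mm and 10.7 degrees, less where a joint would pass 70% of its speed; a pose out of reach is approached as far as the arm can. A call with a gripper value outside its range is refused whole. The fingers move at their own pace and stop on an object; the grip force is fixed at half the most. Time passes only in rows, so rows that do not move let the fingers close. It gives the time, the measured TCP pose, the force and the opening at its end, in the units of the state.
- monitor.get_obs(): the state, without advancing time (a new reading comes with each control period).
- imaging.camera(name): name is "side" or "top" or "wrist"; returns a dict with "img" (400x640x3 uint8, red, green, blue), "vfov" (degrees; the focal length in pixels is half the picture's height over the tangent of half this angle, whatever the lens; pixels are square), "cx", "cy" (the principal point, pixels), "origin" and "orientation" of the camera in the world. Camera axes: x right, y down, z forward; pixel columns grow to the right and rows downward; lengths in m; the calibration is good to about 2 mm. A picture is of the moment at which its call begins. There is no depth.
- order.hand_in(): hands the job in, once; it reports no verdict.
Trained networks look in the newest picture that a camera, given by its name, has taken for a name from the list of things; names that differ only in an ending like _2 or _b are one class to them, and where a whole thing is asked for, a point or a joint stands for the part that bears it (a point fixed in the world has none). Each returns a list of dicts, best first, with "confidence" (0 to 1); they miss things now and then, are a little off and sometimes report something else, mostly with a low value. They report only what shows in the picture. A call takes as long as a camera call. They do not tell look-alikes from the thing itself.
- spotter.recognise(camera, thing): "at" ([x, y, z] in m, in the coordinates of the camera as it stood for that picture, good to about 4 mm: the middle of the surface that is visible of it).
- spotter.tip_of(camera, thing): "at" ([x, y, z] in m, in the coordinates of the camera as it stood for that picture, good to about 4 mm: a listed point, or the origin of a listed thing).
The state is a dict: "time_s": time; "q": joint angles; "dq": joint speeds; "joint_efforts": joint torques, N m; "eef_pos": TCP position; "eef_rot": TCP orientation; "wrist_force": force on the tool from outside, world axes, zero at the start; "torque": the same for the moment, N m; "opening": opening from 0.0 (shut) to 1.0 (fully open).
Only numpy, scipy, OpenCV 4.12 (cv2) and the standard library are available. Lean on these libraries where they do the work, as an engineer would, in place of code of your own. Each camera call takes 0.05 s, during which the arm holds its last target. There are 200 camera calls.

## Task

Pencil marks on the papers in the letter tray are to be rubbed out, so the eraser is wanted there. Pick up the four-compartment organiser by its handle and tip it toward the open corner of the compartment that holds the eraser, so that the eraser slides out into the letter tray while the binder clip stays in the organiser; do not touch the eraser itself. Then stand the organiser upright on the desk again and let go of it.

Things in the scene. Friction and masses are not known exactly. Their poses are not given: they have to be found in the camera images.
- organiser: Loose grey octagonal organiser, 154 mm across flats, 0.35 kg, 4 open compartments split by a cross along its x and y. Floor 8 mm thick; walls and cross to z = 44. Each outer corner, (+-57, +-57) mm, has no wall: a 52 mm pouring gap level with the floor. Upright middle handle plate: 56 along x, 12 thick in y, top z = 110; grip it across y at z = 90. Origin: underside centre, z up.
- letter_tray: black letter tray, 262 mm (its x) by 341 mm (its y), fixed to the desk; thin walls up to z = 63 mm; a stack of paper in it with its top 34 mm above the desk. Origin: centre of the underside.
- eraser: Loose eraser in a paper sleeve, 19 x 43 x 12 mm, long in y, origin at its underside's centre. Starts in one of the two compartments on the organiser's -x side (+y or -y). On the smooth floor things start to slide at about 15 degrees of tilt (friction 0.25); 45 to 50 degrees straight toward the corner empties it surely.
- binder_clip: loose black binder clip with wire arms, about 31 x 26 x 34 mm, its solid spine 31 x 16 x 14 mm; starts in the other compartment on the organiser's -x side. Origin: centre of its underside.
Mind the look-alikes: they are no part of the job. There is more than one size of the organiser; the one meant has the size given above.

How it is judged:
By the outcome, as a careful person would: the job done as asked, in the order asked, and still so for the second after the job is handed in, with the robot touching nothing.
It also fails if it takes over 67 s, if anything falls off the work surface, if the arm or the gripper's body presses on something with over 40 N, if the wrist force passes 120 N, or if a joint passes its speed limit or range.

## Working session

There is one attempt and no reset: what is moved stays moved. The work goes in short steps, Python scripts to look and compute and a shell command to move; the robot and the scene stay as the last step left them, time stands still between calls to the robot, and variables do not carry over. Pictures are saved under pics/ and viewed, about 8 in all and at most 12, crops included, and the job is handed in when it is done.

```bash
ls -la; mkdir -p pics; python3 -m pendant --help 2>&1 | head -30; cat > h.py <<'E'
from bench import monitor, imaging, order, spotter, ctrl
import numpy as np, cv2
from scipy.spatial.transform import Rotation as R
def rot(q): return R.from_quat([q[1],q[2],q[3],q[0]]).as_matrix()
def f(c): return c["img"].shape[0]/2/np.tan(np.radians(c["vfov"])/2)
def world(c,p): return rot(c["orientation"])@np.array(p)+np.array(c["origin"])
def proj(c,P):
    p=(np.atleast_2d(P)-np.array(c["origin"]))@rot(c["orientation"]); return p[:,:2]/p[:,2:]*f(c)+[c["cx"],c["cy"]]
def ray(c,uv,z):
    d=rot(c["orientation"])@np.array([(uv[0]-c["cx"])/f(c),(uv[1]-c["cy"])/f(c),1]); o=np.array(c["origin"]); return o+d*(z-o[2])/d[2]
def save(c,n,crop=None,s=1):
    i=c["img"][:,:,::-1]
    if crop: i=i[crop[1]:crop[3],crop[0]:crop[2]]
    cv2.imwrite("pics/"+n,cv2.resize(i,None,fx=s,fy=s,interpolation=cv2.INTER_CUBIC))
E
python3 - <<'E'
from h import *
for n in("top","side"):
    c=imaging.camera(n); save(c,n+"1.png",s=1.25); print(n,c["origin"],c["orientation"],c["vfov"],c["cx"],c["cy"])
    for t in("organiser","letter_tray","eraser","binder_clip"):
        for k in("tip_of","recognise"):
            for r in getattr(spotter,k)(n,t)[:4]:
                w=world(c,r["at"]); print(t,k,round(r["confidence"],2),w.round(3),proj(c,w).round()[0])
print(monitor.get_obs(), ctrl.tcp_to_grasp)
E
```

```text
total 12
drwxr-xr-x  3 agent agent 4096 Dec  4 17:12 .
drwxr-xr-x 23 root  root  4096 Dec  4 17:12 ..
drwxr-xr-x  2 agent agent 4096 Dec  4 17:12 pics
invalid input: not JSON, or not a number
top [0.31409159 0.06985339 1.09833386] [-0.05649453  0.7127669  -0.69468003  0.07868529] 43.902544526742076 319.36927364266654 203.59456108371924
organiser tip_of 0.86 [0.488 0.155 0.002] [267. 219.]
organiser tip_of 0.78 [ 0.472  0.36  -0.001] [173. 224.]
organiser recognise 0.83 [0.488 0.155 0.011] [266. 219.]
organiser recognise 0.82 [0.473 0.356 0.005] [175. 223.]
letter_tray tip_of 0.77 [ 0.565 -0.278  0.001] [458. 191.]
letter_tray recognise 0.82 [ 0.568 -0.286  0.034] [466. 187.]
eraser tip_of 0.74 [0.434 0.143 0.01 ] [271. 243.]
eraser recognise 0.65 [0.435 0.145 0.025] [269. 242.]
binder_clip tip_of 0.64 [0.481 0.214 0.008] [239. 221.]
side [ 0.163332   -0.7849927   0.64344851] [-0.47043671  0.86017381 -0.17672947  0.0869311 ] 56.8180628114254 322.38221593645585 195.82526299402727
organiser tip_of 0.81 [0.481 0.368 0.002] [284. 168.]
organiser tip_of 0.72 [0.49  0.159 0.001] [306. 196.]
[... 225 characters left out ...]

{'time_s': 0.9, 'q': array([ 9.74706161e-01,  1.80793605e-01,  1.60702310e+00,  2.77770645e-06,
        1.35382428e+00, -2.06282402e-01]), 'dq': array([-2.13519790e-05, -1.08576332e-03,  2.05928338e-03, -1.57410049e-04,
       -1.04664541e-04,  8.48017964e-04]), 'joint_efforts': array([-2.17256597e-04, -4.44841611e+01, -3.51682198e+01, -3.42720577e-04,
        8.33703489e-04, -2.68338738e-05]), 'eef_pos': array([0.21847716, 0.53187177, 0.23128087]), 'eef_rot': array([-1.06866525e-05,  1.93672531e-01,  9.81066231e-01, -2.17198460e-05]), 'wrist_force': array([ 0.3299135 ,  0.25389046, -0.43516594]), 'torque': array([ 0.02662219, -0.02625016, -0.03486948]), 'opening': 0.999273198648015} 0.0187
```

View pics/top1.png

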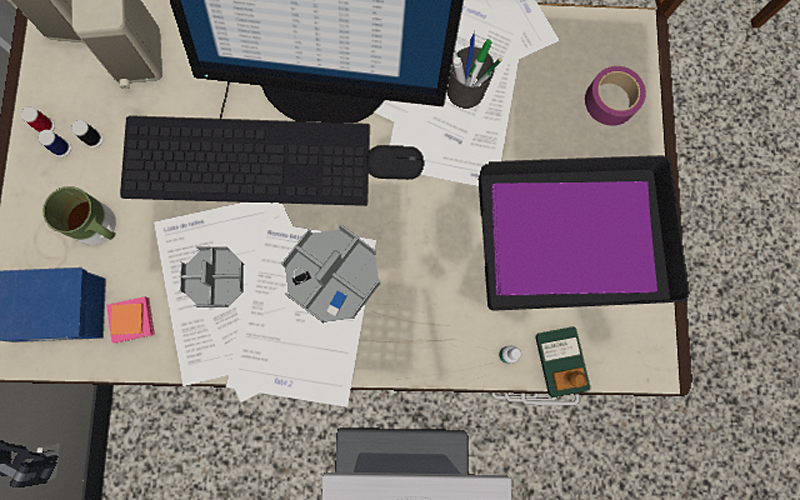

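```bash
python3 - <<'E'
from h import *
c=imaging.camera("top"); save(c,"crop.png",(120,150,340,300),3.6)
E
```

```text
(no output)
```

View pics/crop.png

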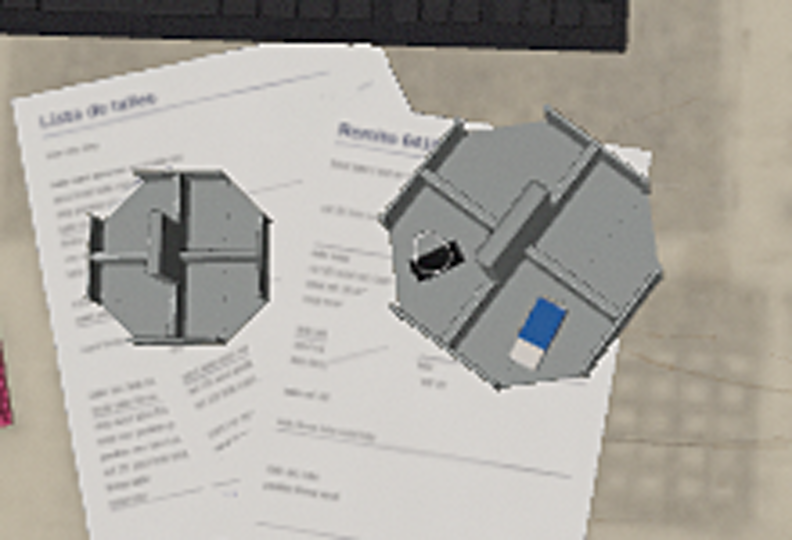

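View pics/side1.png

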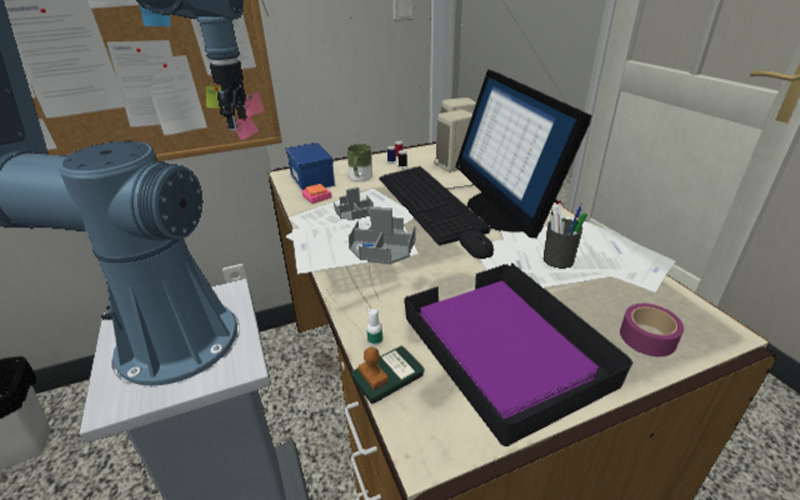

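Organiser candidates: the small one at px (173,224) is empty, and the large one at px (267,219) holds the blue/white eraser at (271,243) and the black clip at (239,221). The large one fits the 154 mm size. I'll check its size and yaw next.

```bash
python3 - <<'E'
from h import *
c=imaging.camera("top")
g=lambda u,v,z:ray(c,(120+u/3.6,150+v/3.6),z)[:2]
a,b=g(425,173,.044),g(616,317,.044); p,q=g(598,147,.044),g(454,346,.044)
for n,s,e in(("y-div",b,a),("x-div",q,p)):
    d=e-s;print(n,s.round(3),e.round(3),np.linalg.norm(d).round(3),np.degrees(np.arctan2(d[1],d[0])).round(1),((s+e)/2).round(3))
h1,h2=g(487,262,.11),g(540,188,.11); print("handle",h1.round(3),h2.round(3),np.linalg.norm(h2-h1))
for n,u,v,z in(("eraser",540,333,.02),("clip",437,255,.02),("gapL",500,388,.008),("gapR",587,375,.008)): print(n,g(u,v,z).round(3))
for n,u,v,z in(("trayTL",480,165,.063),("TR",665,155,.063),("BL",488,309,.063),("BR",686,298,.063),("paperTL",492,182,.034),("pTR",652,178,.034),("pBL",497,296,.034),("pBR",658,290,.034)): print(n,ray(c,(u/1.25,v/1.25),z)[:2].round(3))
save(c,"v.png",(130,150,230,300),1)
E
```

```text
y-div [0.442 0.098] [0.526 0.215] 0.144 54.5 [0.484 0.156]
x-div [0.423 0.192] [0.545 0.112] 0.146 -33.3 [0.484 0.152]
handle [0.463 0.169] [0.506 0.141] 0.05101645142744775
eraser [0.434 0.144]
clip [0.48  0.208]
gapL [0.402 0.167]
gapR [0.411 0.115]
trayTL [ 0.68  -0.099]
TR [ 0.71 -0.43]
BL [ 0.426 -0.112]
BR [ 0.454 -0.451]
paperTL [ 0.659 -0.125]
pTR [ 0.676 -0.418]
pBL [ 0.452 -0.133]
pBR [ 0.471 -0.417]
```

```bash
python3 -m pendant '[[[33.5,-47,0,-3,85],[33.5,-47,0,-3,85],[33.5,-47,0,-3,85],[33.5,-47,0,-3.5,85],[33.5,-47,0,0,85],[33.5,-47,0,0,85],[33.5,-47,0,0,85],[33,-48,0,0,85]]]'; python3 -m pendant '[[[0,0,0,0,85],[0,0,0,0,85]]]'
python3 - <<'E'
from h import *
o=monitor.get_obs();M=rot(o["eef_rot"]);print(o["eef_pos"],np.degrees(np.arctan2(M[1,1],M[0,1])))
c=imaging.camera("wrist"); save(c,"w1.png",s=1.25)
for r in spotter.tip_of("wrist","organiser"): w=world(c,r["at"]);print(r["confidence"],w.round(3))
for b in (-.028,.028):
  for yw in (-34.5,):
    t=np.radians(yw);P=[.486+b*np.cos(t),.155+b*np.sin(t),.11];print("handle end expected px*1.25",proj(c,P)*1.25)
E
```

```text
time_s: 2.0
eef_pos: [0.487, 0.1532, 0.2316]
eef_rot: [0.0, 0.299, 0.954, 0.0]
wrist_force: [0.9, 1.8, 0.7]
opening: 0.994
time_s: 2.25
eef_pos: [0.4857, 0.155, 0.2311]
eef_rot: [-0.0, 0.3, 0.954, 0.0]
wrist_force: [-1.1, 0.2, -0.1]
opening: 0.995
[0.48566954 0.15502756 0.23111933] 55.11604724066678
0.96 [0.485 0.153 0.002]
0.58 [ 0.474  0.364 -0.002]
handle end expected px*1.25 [[403.20538243 200.15515661]]
handle end expected px*1.25 [[403.61764699 274.06015024]]
```

View pics/w1.png

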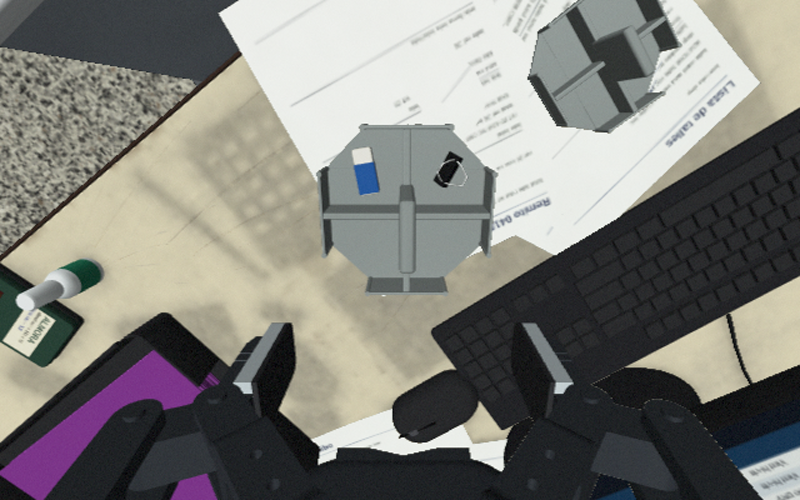

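The wrist view shows the handle top at px (406,187)–(407,272), within a few pixels of the prediction and aligned with the jaws. The eraser is at (365,170) and the clip at (450,168). I'll descend and grip.

```bash
python3 -m pendant '[[[0,0,-55,0,85],[0,0,-55,0,85],[0,0,-35,0,50],[0,0,-15,0,50],[0,0,0,0,0],[0,0,0,0,0],[0,0,0,0,0],[0,0,0,0,0]]]'; python3 -m pendant '[[[0,0,0,0,0],[0,0,0,0,0],[0,0,5,0,0],[0,0,10,0,0],[0,0,15,0,0],[0,0,20,0,0],[0,0,20,0,0],[0,0,20,0,0]]]'
```

```text
time_s: 3.35
eef_pos: [0.4875, 0.1553, 0.0732]
eef_rot: [0.002, 0.299, 0.954, 0.001]
wrist_force: [-0.2, 3.4, 7.4]
opening: 0.13
time_s: 4.35
eef_pos: [0.486, 0.1548, 0.1628]
eef_rot: [0.0, 0.299, 0.954, 0.0]
wrist_force: [0.8, -0.0, -5.1]
opening: 0.136
```

```bash
python3 -m pendant '[[[6,-10,0,0,0],[12.5,-21.5,0,0,0],[19,-33,0,0,0],[25,-43,0,0,0],[25,-43,0,0,0],[25,-43,0,0,0],[25,-43,0,0,0],[25,-43,0,0,0]]]'; python3 -m pendant '[[[25,-43,0,0,0],[23,-39,0,0,0],[18,-30,0,0,0],[13,-21,0,0,0],[8,-13,0,0,0],[4,-7,0,0,0],[0,0,0,0,0],[0,0,0,0,0]]]'
python3 - <<'E'
from h import *
o=monitor.get_obs();print(o["q"].round(2))
c=imaging.camera("top"); save(c,"t2.png",(300,60,580,270),2.8)
for t in("eraser","binder_clip"):
    for r in spotter.recognise("top",t)[:3]: w=world(c,r["at"]);print(t,r["confidence"],w.round(3),(proj(c,w)[0]-[300,60])*2.8)
E
```

```text
time_s: 5.35
eef_pos: [0.6485, -0.1269, 0.1599]
eef_rot: [-0.001, 0.3, 0.954, -0.0]
wrist_force: [0.3, 0.6, -3.8]
opening: 0.131
time_s: 6.35
eef_pos: [0.7391, -0.277, 0.1609]
eef_rot: [-0.0, 0.299, 0.954, 0.0]
wrist_force: [-0.3, 0.2, -5.0]
opening: 0.133
[-0.51  0.71  1.02  0.    1.41 -1.47]
```

View pics/t2.png

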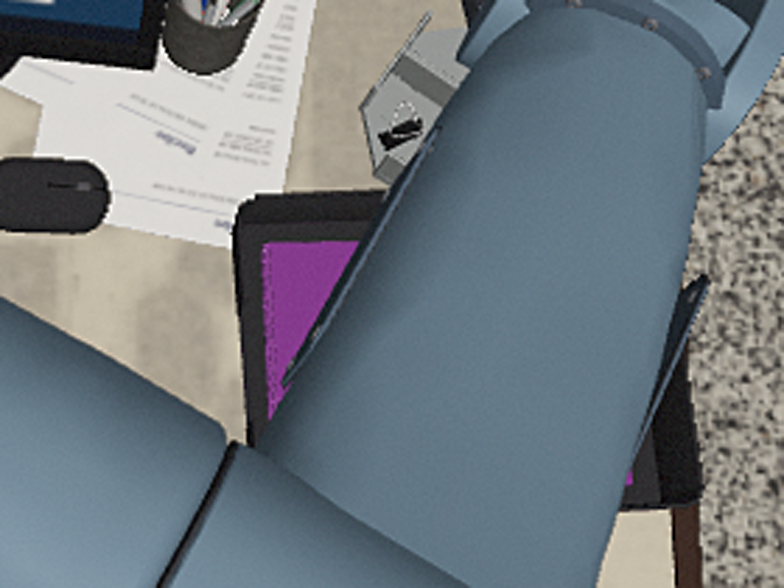

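```bash
python3 -m pendant '[[[-14,-2.5,0,0,0],[-27.5,-5,0,0,0],[-39,-7.5,0,0,0],[-39,-7.5,0,0,0],[59,11,0,0,0],[59,11,0,0,0],[39,7,0,0,0],[20,4,0,0,0]]]'; python3 -m pendant '[[[0,0,0,0,0]]]'
python3 - <<'E'
from h import *
c=imaging.camera("wrist"); save(c,"w3.png",s=1.25)
for n in("wrist","side"):
  c=imaging.camera(n)
  for t in("eraser","binder_clip"):
    for r in spotter.recognise(n,t)[:3]: w=world(c,r["at"]);print(n,t,round(r["confidence"],2),w.round(3),proj(c,w)[0]*1.25)
E
```

```text
time_s: 7.5
eef_pos: [0.7989, -0.2653, 0.1613]
eef_rot: [0.0, 0.298, 0.954, 0.0]
wrist_force: [-0.0, -1.1, -2.9]
opening: 0.132
time_s: 7.62
eef_pos: [0.7981, -0.2655, 0.1607]
eef_rot: [0.0, 0.298, 0.954, 0.0]
wrist_force: [-1.6, 0.2, -4.8]
opening: 0.133
wrist binder_clip 0.63 [ 0.765 -0.219  0.11 ] [443.89797542 178.72825605]
side eraser 0.72 [ 0.534 -0.307  0.053] [498.82018211 345.82164261]
```

View pics/w3.png

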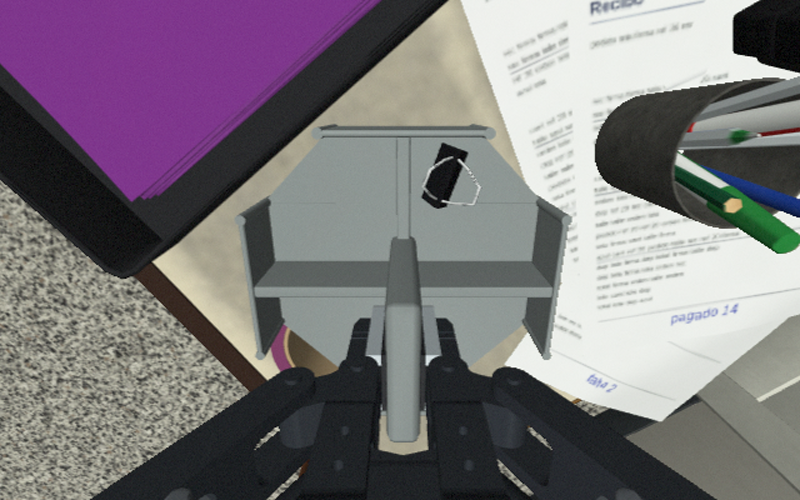

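The reversal slid the eraser out. It is now at about (0.534, −0.307) on the paper, and the clip is still in its compartment at px (445,178). I'll carry the organiser back gently.

```bash
python3 -m pendant '[[[-8,0,0,0,0],[-16,2,0,0,0],[-22,10,0,0,0],[-24,20,0,0,0],[-24,28,0,0,0],[-24,32,0,0,0],[-24,32,0,0,0],[-24,32,0,0,0]]]'; python3 -m pendant '[[[-24,32,0,0,0],[-24,32,0,0,0],[-24,32,0,0,0],[-24,32,0,0,0],[-18,32,0,0,0],[-14,28,0,0,0],[-8,25,0,0,0],[-5,20,0,0,0]]]'; python3 -m pendant '[[[-3,14,0,0,0],[-2,8,0,0,0],[0,5,-8,0,0],[0,4,-16,0,0],[0,0,-22,0,0],[0,0,-20,0,0],[0,0,-10,0,0],[0,0,-5,0,0]]]'
```

```text
time_s: 8.98
eef_pos: [0.6296, -0.1103, 0.1618]
eef_rot: [0.0, 0.3, 0.954, -0.0]
wrist_force: [1.3, -0.5, -4.2]
opening: 0.13
time_s: 9.98
eef_pos: [0.489, 0.1226, 0.1619]
eef_rot: [0.001, 0.299, 0.954, 0.0]
wrist_force: [0.8, -0.0, -3.9]
opening: 0.133
time_s: 10.98
eef_pos: [0.4846, 0.1526, 0.0792]
eef_rot: [-0.001, 0.299, 0.954, -0.0]
wrist_force: [-0.4, 0.1, -3.9]
opening: 0.133
```

```bash
python3 -m pendant '[[[0,0,-3,0,0],[0,0,-2,0,0],[0,0,-1.5,0,0],[0,0,0,0,0]]]'
```

```text
time_s: 11.48
eef_pos: [0.4852, 0.1529, 0.074]
eef_rot: [0.0, 0.299, 0.954, 0.0]
wrist_force: [-0.7, 0.3, -4.2]
opening: 0.135
```

```bash
python3 -m pendant '[[[0,0,-1,0,0],[0,0,-1,0,0],[0,0,0,0,0]]]'
```

```text
time_s: 11.85
eef_pos: [0.486, 0.1532, 0.0733]
eef_rot: [0.001, 0.299, 0.954, 0.0]
wrist_force: [-4.1, 1.3, 5.8]
opening: 0.132
```

```bash
python3 -m pendant '[[[0,0,0,0,30],[0,0,0,0,50],[0,0,0,0,50],[0,0,20,0,50],[0,0,40,0,50],[0,0,50,0,50],[0,0,50,0,50],[0,0,0,0,50]]]'; python3 -m pendant '[[[-40,30,40,0,60],[-50,40,40,0,60],[-50,50,20,0,60],[-40,40,0,0,60],[-40,40,0,0,60],[0,0,0,0,60],[0,0,0,0,60]]]'
python3 - <<'E'
from h import *
c=imaging.camera("top"); save(c,"t4.png",(150,100,570,330),1.9)
for t in("organiser","eraser","binder_clip"):
    for r in spotter.tip_of("top",t)[:3]: w=world(c,r["at"]);print(t,round(r["confidence"],2),w.round(3),(proj(c,w)[0]-[150,100])*1.9)
E
```

```text
time_s: 12.85
eef_pos: [0.4879, 0.1531, 0.2366]
eef_rot: [0.004, 0.299, 0.954, 0.002]
wrist_force: [0.9, 0.6, -0.5]
opening: 0.582
time_s: 13.72
eef_pos: [0.2819, 0.3375, 0.3201]
eef_rot: [-0.0, 0.299, 0.954, -0.001]
wrist_force: [0.3, -0.2, -0.5]
opening: 0.703
organiser 0.8 [ 0.473  0.362 -0.001] [ 43.19022918 234.52616419]
organiser 0.6 [0.485 0.151 0.003] [224.26636241 228.74408978]
eraser 0.64 [ 0.536 -0.305  0.038] [618.51968015 191.82831544]
binder_clip 0.6 [0.458 0.203 0.007] [178.3726597 250.4970788]
```

View pics/t4.png

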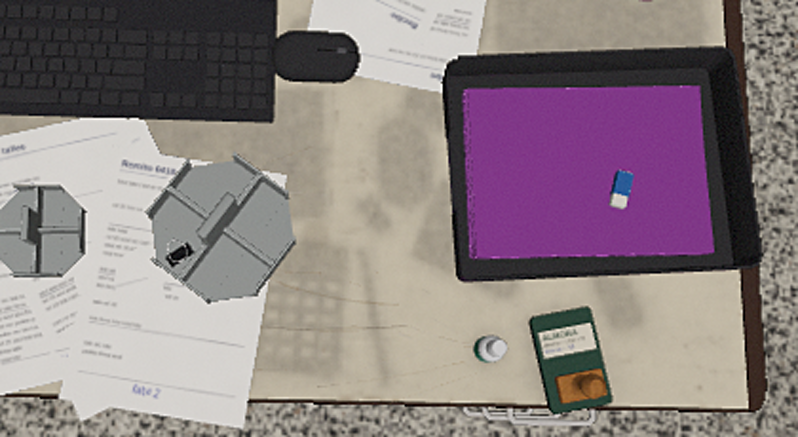

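The eraser lies on the paper at px (620,190). The clip is inside its compartment at (180,253), and the organiser stands upright at (222,228) with the gripper clear. I'll hand in.

```bash
python3 -c "
from bench import order; print(order.hand_in())"
```

```text
the job is handed in; nothing more can be done
None
```

The eraser is on the paper in the letter tray and the organiser is back on the desk with the clip in it, but I did not actually tip the organiser. The moves only allow shifts and a turn about the vertical, so the tool cannot tilt.

**What I did instead:** I gripped the large organiser by its handle and carried it level over the tray. I moved it toward the eraser's open corner and reversed sharply, so the eraser slid out through the gap by inertia. The gripper was only ever on the handle, not on the eraser. I then carried the organiser back slowly, set it down about where it started and let go. If an actual tilt was required, that part was not met.

**Last checks:**
- **Eraser:** the final top picture shows it on the paper at about (0.536, −0.305, 0.038), well inside the tray walls.
- **Clip:** it is still in its own compartment, now nearer that compartment's outer wall and open corner than at the start.
- **Organiser:** it stands upright at about (0.485, 0.151) with the gripper well clear.
- **Limits:** the clock read about 13.7 s, and the wrist force stayed below about 10 N in every reading taken at the end of a move. No check disagreed with another.

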